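# Close the filter head: guard plate off, hand nut down

## Task

Lift the metal guard plate straight up off the filter head's two pins by its bar handle, keeping it level, and lay it down flat, without dropping it, in the middle of the black bench mat and lined up lengthways with it. Then screw the orange lobed hand nut underneath clockwise down its stud, about one turn, until it bears on the seal and you feel the resistance rise; leave it snug, let go, and do not force it further. Leave everything else on the bench where it stands.

Things in the scene. Friction and masses are not known exactly. Their poses are not given: they have to be found in the camera images.
- filter_head: the filter head, fixed: aluminium base block 200 (x) x 90 (y) x 30 mm; origin at the centre of its underside on the table, z up. At x = +75 and -75 mm, y = 0 stand two stepped steel pins: 18 mm in diameter up to a shoulder 94 mm high, then 10 mm in diameter up to 112 mm. Two brass ports stick out 24 mm at +y, 17 mm up
- seal_top (a point): point on the stud's axis in the middle of the filter head, at the top of the rubber seal, 42 mm above the table; the seal lies on a black neck 68 mm in diameter. The steel threaded stud, 17 mm in diameter, rises from here to 84 mm above the table
- guard_plate: the guard plate, loose, about 0.26 kg (varies by a third): aluminium, 200 (x) x 60 (y) x 6 mm, resting on the pins' shoulders over the nut; two 12.5 mm holes at x = +75 and -75 mm take the pins, whose tips stand 12 mm above the plate's top. Origin at the centre of its underside, z up. It must rise 18 mm to leave the pins
- plate_handle (a point): centre of the plate's steel bar handle, 36 mm above the plate's underside, over its middle: the bar is round, 12 mm thick, 80 mm long along the plate's x, on two 10 mm posts at x = +34 and -34 mm; the gap between bar and plate is 24 mm
- bench_mat: flat black rubber mat, fixed, 260 (x) x 140 (y) x 3 mm; origin at the centre of its underside. The filter head and the mat stand one at the left, one at the right, each turned up to 35 degrees. A plate laid on the mat has its underside 3 mm above the table
- nut (a point): centre of the hand nut, half-way up on the stud's axis: an orange ring, 36 mm tall, with six equal lobes, 54 mm across opposite tips, 49 mm across two pairs of neighbouring lobes (flat pads bear well there). x axis: through the lobe with the small raised nib, other lobes every 60 degrees; z up. It sinks 8 mm a turn; on the seal this point is 60 mm above the table, at the start 66 to 69 mm
- nut_turn (a joint): how far the nut is screwed down, rad, growing clockwise seen from above (6.28 = one turn), 0 to 1.8 at the start. It runs with 0.08 N m of friction and stays where it is left, until 6.8, where the nut meets the seal and this value stops
- nut_squeeze (a joint): how far the nut has been turned on, clockwise, after meeting the seal (nut_turn 6.8), rad; 0 before that. It takes 0.15 N m plus 0.6 N m per rad; let go, it springs back to 0.25 at most. The nut is snug if 0.05 or more is left when it is let go; it is overtightened beyond 1.0. Well done is to turn it on by about 0.2 to 0.7
- cartridge: bystander, loose: clear round cartridge 60 mm in diameter with an orange lobed cap, 149 mm tall in all, standing behind the filter head; origin at the centre of its underside
- reagent_jar: bystander, loose: small amber jar, 44 mm in diameter, 62 mm tall, beside the filter head; origin at the centre of its underside
- spare_cap: bystander, loose: spare orange lobed cap lying on the table beside the bench mat, 51 mm across the lobes, 30 mm tall, not on any stud; origin at the centre of its underside
- beaker: bystander, loose: glass beaker 66 mm in diameter, 85 mm tall, beyond the mat's far end; origin at the centre of its underside
- filter_box: bystander, loose: cardboard box 100 x 60 x 35 mm at the right; origin at the centre of its underside
- spatula: bystander, loose: flat spatula lying at the left, 280 mm long along its x axis; origin on the table under its middle
Things that resemble listed ones, but are neither listed nor needed, are in the scene too. What is shaped like the guard_plate but pink is not meant.

How it is judged:
On the way, in this order (a step that is already met when the one before it is completed fails the run):
1. the guard plate is lifted clear of the pins, level (z of guard_plate in the frame of filter_head above 0.115 m and angle between guard_plate's own z axis and vertical below 0.25 rad), for 0.1 s.
2. the guard plate lies flat in the middle of the mat, along it, let go (x of guard_plate in the frame of bench_mat between -0.035 and 0.035 m and y of guard_plate in the frame of bench_mat between -0.035 and 0.035 m and z of guard_plate in the frame of bench_mat below 0.008 m and angle between the x axis of guard_plate and the x axis of bench_mat, either way round below 0.3 rad and angle between guard_plate's own z axis and vertical below 0.05 rad and contact force between the fingers and guard_plate below 0.1 N), for 0.2 s.
3. the nut bears on the seal (value of joint nut_turn above 6.7 rad and value of joint nut_squeeze above 0.05 rad), for 0.2 s.
At the end, for the whole second after the job is handed in: The guard plate lies flat and at rest on the mat, its centre within 35 mm of the mat's centre along and across, its length within 0.3 rad of the mat's length, let go; the nut rests, let go, screwed down to the seal (nut_turn above 6.7 rad) and snug (nut_squeeze between 0.05 and 1.0 rad) (all of step 2 and all of step 3 and linear speed of guard_plate below 0.02 m/s and value of joint nut_squeeze below 1 rad and velocity of joint nut_turn below 0.1 rad/s); the robot touches nothing.
It fails at once if the nut is overtightened (turned on by more than 1.0 rad after meeting the seal) (value of joint nut_squeeze above 1 rad).
It fails at once if the guard plate is tipped more than 0.35 rad (angle between guard_plate's own z axis and vertical above 0.35 rad).
It fails at once if the guard plate is dropped (moves faster than 0.4 m/s untouched by the fingers) (contact force between the fingers and guard_plate below 0.01 N and linear speed of guard_plate above 0.4 m/s).
It fails at once if a bystander is pushed more than 30 mm from its place or tipped more than 0.5 rad (distance of any of cartridge, reagent_jar, spare_cap, beaker, filter_box, spatula from where it was at the start of the episode above 0.03 m or angle between any of cartridge, reagent_jar, spare_cap, beaker, filter_box, spatula's own z axis and vertical above 0.5 rad).
It also fails if it takes over 72 s, if anything falls off the work surface, if the arm or the gripper's body presses on something with over 40 N, if the wrist force passes 120 N, or if a joint passes its speed limit or range.

## Robot

A 6-joint arm with a two-finger parallel gripper is mounted at the origin on the work surface. World frame = base frame: x ahead of the robot, y to its left, z up, the work surface at z = 0. Lengths are in m, angles in rad, forces in N, time in s.
With the tool pointing down it reaches from about 0.35 to 0.975 m from the base axis. Payload 4.9 kg.
Tool frame: the origin (TCP) lies between the finger pads; the fingertips stand 19 mm ahead of it and the grasp point (between the pads) is the TCP; z points along the fingers, y is the line along which they close (so a half turn about z gives the same grasp; the last joint's range is limited). The gripper opens to 85 mm and grips with 20 to 120 N. Pads are 22 mm wide; open, the fingers measure 114 mm over their backs; the gripper's body (76 mm by 85 mm) begins 54 mm behind the grasp point. The pads swing forward as they close: fully open they stand 13 mm farther back than shut.
Start: joints at [-1.435, 0.053, 1.613, -0, 1.476, -0.119], TCP at [0.158, -0.605, 0.226] pointing down, gripper open.
Joint ranges: [-3.01, 3.01], [-1.01, 2.22], [0.06, 2.58], [-1.02, 4.17], [0.09, 2.62], [-3.14, 3.14]. Speed limits (rad/s): [2.57, 2.57, 3.14, 3.14, 3.14, 3.14].

## Interface

Orientations are given as a rotation vector (axis times angle).
In Python, from station import ctrl gives the robot as it stands. The module is installed in compiled form; this text tells all that it offers.
- The arm moves only by the tool servo_tool, never from a script. Its argument "increments" is a list that holds one entry, the list of rows, each a list of 5 numbers: the finger opening in cm, from 0 to 8.54, then the shift along the tool's x, y, z in cm, then the turn about the tool's z in degrees. A call has 1 to 5 rows; each row is the pose to reach, as a shift and turn from the pose commanded when the call began, along the tool's axes at that moment; what a row does not reach only later rows make up. A row lasts 1/10 s, in which the tool goes at most 50 mm and 8.59 degrees, less where a joint would pass 70% of its speed; a pose out of reach is approached as far as the arm can. A call with a gripper value outside its range is refused whole. The fingers move at their own pace and stop on an object; "newtons" is the grip in N (left out, the last holds). Time passes only in rows, so rows that repeat a pose let the fingers close. It gives the time, the measured TCP pose, the force, the opening and the grip force at its end, in the units of the state.
- ctrl.get_obs(): the state, without advancing time (a new reading comes with each control period).
- ctrl.get_image(name): name is "side" or "top"; returns a dict with "img" (480x640x3 uint8, red, green, blue), "fx", "fy", "cx", "cy" (pixels), "k1" (the pictures are not rectified: a ray, as slopes to the right and down, at radius r is drawn at 1 + k1 r^2 times it, then the intrinsics apply), "rvec" (rotation vector, rad) and "tvec" (3), from world to camera coordinates, as OpenCV has them. Camera axes: x right, y down, z forward; pixel columns grow to the right and rows downward; lengths in m; the calibration is good to about 2 mm. A picture is of the moment at which its call begins. There is no depth.
- ctrl.finish_job(): hands the job in; it is judged then, once.
The state is a dict: "t": time; "q": joint angles; "dq": joint speeds; "effort": joint torques, N m; "tool_pos": TCP position; "tool_rot": TCP orientation; "contact_force": force on the tool from outside, world axes, zero at the start; "wrist_torque": the same for the moment, N m; "opening": finger opening in m; "grip_force": force on a finger pad.
Only numpy, scipy, OpenCV 4.12 (cv2) and the standard library are available. Lean on these libraries where they do the work, as an engineer would, in place of code of your own. Each camera call takes 0.05 s, during which the arm holds its last target. There are 200 camera calls.

## Working session

There is one attempt and no reset: what is moved stays moved. The work goes in short steps, Python scripts to look and compute and a tool call to move; the robot and the scene stay as the last step left them, time stands still between calls to the robot, and variables do not carry over. Pictures are saved under pics/ and viewed, at most 10 in all, crops included, and the job is handed in when it is done.

Besides the shell and the picture viewer there is one more tool, called after "Call:" as name(argument=value, ...) on one line, values as JSON. servo_tool: Moves the arm, as the interface text tells. Its arguments: {"type":"object","properties":{"increments":{"type":"array"},"newtons":{"type":"number"}},"required":["increments"]}

```bash
mkdir -p pics; cat > h.py <<'E'
import numpy as np, cv2, pickle
from station import ctrl
def snap(n,tag):
    d=ctrl.get_image(n); cv2.imwrite(f'pics/{tag}.png',d['img'][:,:,::-1]); pickle.dump(d,open(f'pics/{tag}.pkl','wb')); return d
def load(tag): return pickle.load(open(f'pics/{tag}.pkl','rb'))
def cam(d):
    K=np.array([[d['fx'],0,d['cx']],[0,d['fy'],d['cy']],[0,0,1.]]); return K,np.array([d['k1'],0,0,0,0.]),cv2.Rodrigues(np.array(d['rvec'],float))[0],np.array(d['tvec'],float).ravel()
def ray(d,uv):
    K,D,R,t=cam(d); p=cv2.undistortPoints(np.array(uv,float).reshape(-1,1,2),K,D).reshape(-1,2)
    return -R.T@t,(np.c_[p,np.ones(len(p))])@R
def onz(d,uv,z):
    o,r=ray(d,uv); return o+r*((z-o[2])/r[:,2:])
def proj(d,P):
    K,D,R,t=cam(d); return cv2.projectPoints(np.array(P,float).reshape(-1,1,3),cv2.Rodrigues(R)[0],t,K,D)[0].reshape(-1,2)
E
python3 -c "
from h import *
for n in('side','top'):
    d=snap(n,n+'0'); print(n,-cam(d)[2].T@cam(d)[3],d['fx'],d['k1'])
print(ctrl.get_obs())"
```

```text
side [-0.06188191  0.74202844  0.79407775] 527.8287950810906 -0.12362037464936526
top [0.40791536 0.02861483 1.4610126 ] 504.84590145556035 -0.12437043962347877
{'t': 0.1, 'q': array([-1.43499609e+00,  5.33278284e-02,  1.61415662e+00,  2.22954131e-05,
        1.47601238e+00, -1.19023157e-01]), 'dq': array([-0.00080037, -0.00099983, -0.0021919 , -0.00089538, -0.00012421,
       -0.00140586]), 'effort': array([-1.54494617e-03, -3.94908786e+01, -3.71364248e+01, -2.20701827e-04,
        3.94951567e-03, -1.23275845e-05]), 'tool_pos': array([ 0.15746044, -0.60424344,  0.22446309]), 'tool_rot': array([-3.11423880e+00, -3.98948236e-01, -9.76364433e-06]), 'contact_force': array([-0.02270761,  1.44165592, -0.75664164]), 'wrist_torque': array([-0.02117512, -0.04853753,  0.00041472]), 'grip_force': 0.0, 'opening': 0.08565405727617617}
```

View pics/top0.png

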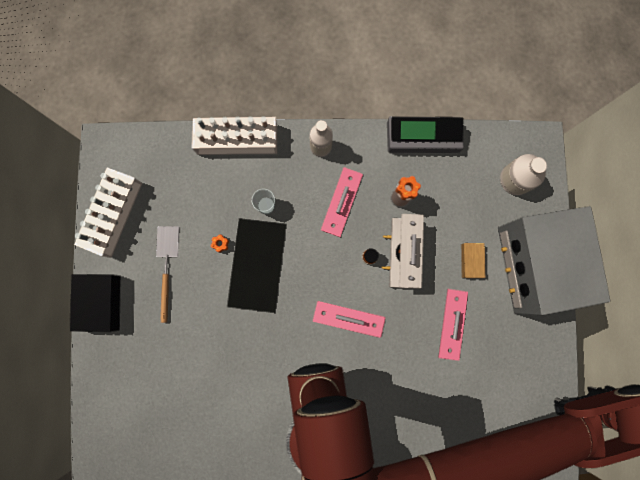

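View pics/side0.png

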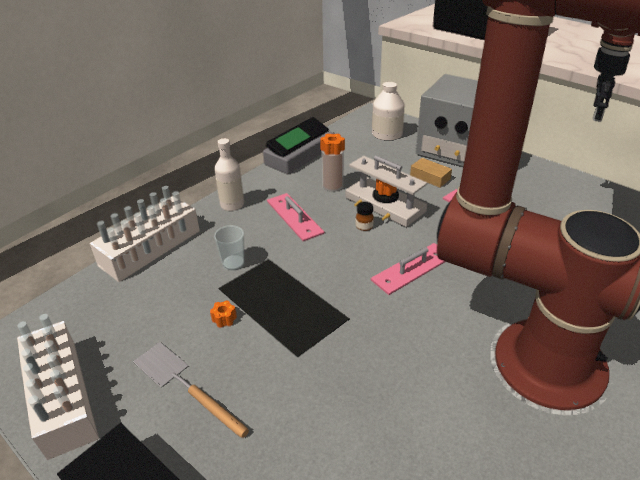

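The top view (up = +x, left = +y) shows the filter head with its plate at (407,252), the mat at (257,266), the jar at (371,257) and the cartridge at (408,188). The side view shows the plate and handle at about (387,170). I'll enlarge both and measure the mat.

```bash
python3 -c "
from h import *
t=load('top0');s=load('side0')
a=cv2.resize(t['img'][200:300,350:450],None,fx=4,fy=4,interpolation=cv2.INTER_CUBIC)
b=cv2.resize(s['img'][140:240,335:435],None,fx=4,fy=4,interpolation=cv2.INTER_CUBIC)
cv2.imwrite('pics/crop.png',np.hstack([a,b])[:,:,::-1])
m=(t['img'].max(2)<40).astype(np.uint8); m[:,:215]=0;m[:,300:]=0;m[:210]=0;m[325:]=0
c=max(cv2.findContours(m,0,2)[0],key=cv2.contourArea)
q=cv2.approxPolyDP(c,6,True).reshape(-1,2);print(q)
P=onz(t,cv2.boxPoints(cv2.minAreaRect(c)),.003);print(P)
r=cv2.minAreaRect((P[:,:2]*1000).astype(np.float32));print(r)
m=cv2.morphologyEx((s['img'].max(2)<40).astype(np.uint8),2,np.ones((3,3)));m[:,:215]=0;m[:,355:]=0;m[:255]=0;m[360:]=0
c=max(cv2.findContours(m,0,2)[0],key=cv2.contourArea)
print('side',onz(s,cv2.approxPolyDP(c,6,True),.003).round(3))
for n,uv in dict(jar=(370,255),cart=(408,187),beaker=(263,201),cap=(220,243)).items(): print(n,onz(t,[uv],{'jar':.062,'cart':.14,'beaker':.085,'cap':.03}[n]).round(3))
"
```

```text
[[239 219]
 [228 306]
 [274 312]
 [285 225]]
[[0.38947224 0.28274797 0.003     ]
 [0.64525746 0.25236051 0.003     ]
 [0.6261956  0.11328687 0.003     ]
 [0.3714916  0.146011   0.003     ]]
((508.37457275390625, 199.1857452392578), (140.368896484375, 257.9816589355469), 82.67879486083984)
side [[0.64  0.243 0.003]
 [0.549 0.262 0.003]
 [0.546 0.245 0.003]
 [0.51  0.266 0.003]
 [0.49  0.24  0.003]
 [0.472 0.271 0.003]
 [0.441 0.275 0.003]
 [0.446 0.256 0.003]
 [0.389 0.281 0.003]
 [0.371 0.156 0.003]
 [0.551 0.123 0.003]
 [0.566 0.14  0.003]
 [0.617 0.115 0.003]]
jar [[ 0.529 -0.124  0.062]]
cart [[ 0.705 -0.222  0.14 ]]
beaker [[0.68  0.172 0.085]]
cap [[0.57  0.301 0.03 ]]
```

View pics/crop.png

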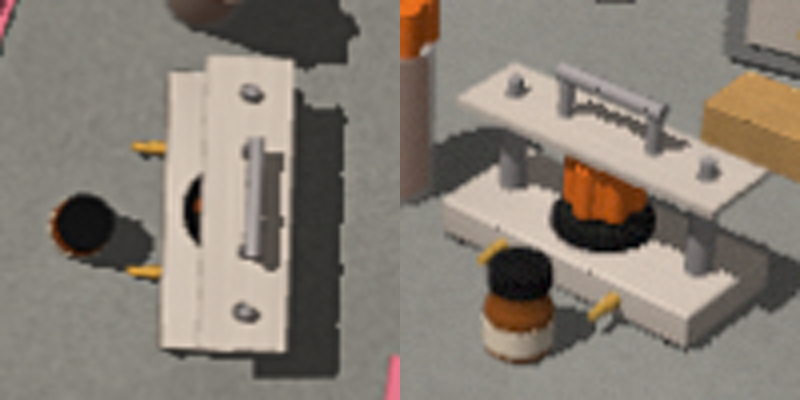

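The crop shows the plate's corners at (208,57), (296,60), (285,352) and (200,350), the pin tips at (251,90) and (245,312), and the bar running from (256,137) to (252,257). In the side half, the bar runs from (562,72) to (662,108) and the pin tips are at (517,75) and (709,158).

```bash
python3 -c "
from h import *
t=load('top0');s=load('side0')
T=lambda L:[(x/4-.375+350,y/4-.375+200) for x,y in L]
S=lambda L:[((x-400)/4-.375+335,y/4-.375+140) for x,y in L]
P=onz(t,T([(208,57),(296,60),(285,352),(200,350)]),.1);print('plate',P.round(4),P.mean(0))
p=onz(t,T([(252,91),(246,312)]),.112);print('pins',p,p.mean(0),np.degrees(np.arctan2(*(p[0]-p[1])[[1,0]])))
b=onz(t,T([(256,137),(253,257)]),.134);print('bar',b,b.mean(0),np.degrees(np.arctan2(*(b[0]-b[1])[[1,0]])))
p=onz(s,S([(517,76),(709,158)]),.112);print('sidepins',p,p.mean(0),np.degrees(np.arctan2(*(p[0]-p[1])[[1,0]])))
b=onz(s,S([(561,72),(662,109)]),.132);print('sidebar',b,b.mean(0))
# colour mask of gray bar & plate hull
im=t['img'];m=((im.min(2)>120)&(np.ptp(im.astype(int),axis=2)<45)).astype(np.uint8)*0
o=ctrl.get_obs();R=cv2.Rodrigues(o['tool_rot'])[0];print(R.round(3),o['tool_pos'])
"
```

```text
plate [[ 0.6382 -0.2094  0.1   ]
 [ 0.6358 -0.2705  0.1   ]
 [ 0.4357 -0.2566  0.1   ]
 [ 0.4378 -0.1985  0.1   ]] [ 0.53688095 -0.23374789  0.1       ]
pins [[ 0.61259476 -0.23680677  0.112     ]
 [ 0.46260477 -0.22829704  0.112     ]] [ 0.53759976 -0.2325519   0.112     ] -3.2472156392293483
bar [[ 0.57821263 -0.23419831  0.134     ]
 [ 0.49806792 -0.22979229  0.134     ]] [ 0.53814027 -0.2319953   0.134     ] -3.1467096490326774
sidepins [[ 0.61110644 -0.24040039  0.112     ]
 [ 0.46163854 -0.23106921  0.112     ]] [ 0.53637249 -0.2357348   0.112     ] -3.5723010208997685
sidebar [[ 0.57250416 -0.23263252  0.132     ]
 [ 0.49826824 -0.23319741  0.132     ]] [ 0.5353862  -0.23291497  0.132     ]
[[ 0.968  0.252 -0.   ]
 [ 0.252 -0.968  0.002]
 [ 0.    -0.002 -1.   ]] [ 0.15746044 -0.60424344  0.22446309]
```

```bash
cat >> h.py <<'E'
def goto(*wps):
    "shifts cm in current tool axes + turn deg for world waypoints (x,y,z,yaw deg of tool x)"
    o=ctrl.get_obs();R=cv2.Rodrigues(o['tool_rot'])[0];y0=np.degrees(np.arctan2(R[1,0],R[0,0]))
    print('t',round(o['t'],2),'pos',o['tool_pos'].round(4),'yaw',y0.round(2),'q6',o['q'][5].round(2),'open',o['opening'].round(4),'F',o['contact_force'].round(1),'tilt',R[2,:2].round(3))
    for w in wps:
        print((R.T@(np.array(w[:3])-o['tool_pos'])*100).round(2),round((y0-w[3]+180)%360-180,1))
E
python3 -c "
from h import *
goto((.26,-.42,.25,0),(.537,-.2335,.22,-3.3))"
```

```text
Traceback (most recent call last):
  File "h.py", line 18, in goto
    print('t',round(o['t'],2),'pos',o['tool_pos'].round(4),'yaw',y0.round(2),'q6',o['q'][5].round(2),'open',o['opening'].round(4),'F',o['contact_force'].round(1),'tilt',R[2,:2].round(3))
                                                                                                            ^^^^^^^^^^^^^^^^^^
AttributeError: 'float' object has no attribute 'round'
```

```bash
sed -i "s/o\['opening'\].round(4)/round(o['opening'],4)/" h.py
python3 -c "
from h import *
goto((.26,-.42,.25,0),(.537,-.2335,.22,-3.3))"
```

```text
t 0.1 pos [ 0.1575 -0.6042  0.2245] yaw 14.6 q6 -0.12 open 0.0857 F [-0.   1.4 -0.8] tilt [ 0.    -0.002]
[ 14.57 -15.25  -2.52] 14.6
[ 46.07 -26.31   0.51] 17.9
```

Call:
servo_tool(increments=[[[8.5,3,-3.5,-1,4],[8.5,7,-7.5,-2,8],[8.5,11,-11.5,-2.5,12],[8.5,15.0,-15.2,-2.5,16],[8.5,19,-16.5,-2,17.9]]])

```text
t: 0.6
tool_pos: [0.2928, -0.4017, 0.2469]
tool_rot: [3.139, -0.096, 0.001]
contact_force: [0.7, -0.5, 0.6]
opening: 0.0849
grip_force: 0.0
```

Call:
servo_tool(increments=[[[8.5,4,-2,0,0],[8.5,8,-4,1,0],[8.5,12,-6,1,0],[8.5,16,-8,2,0],[8.5,20,-9,2,0]]])

```text
t: 1.1
tool_pos: [0.4983, -0.3228, 0.2244]
tool_rot: [-3.138, 0.088, 0.004]
contact_force: [0.0, -0.4, -0.0]
opening: 0.0852
grip_force: 0.0
```

```bash
python3 -c "
from h import *
goto((.537,-.2335,.22,-3.3),(.537,-.2335,.131,-3.3))"
```

```text
t 1.1 pos [ 0.4983 -0.3228  0.2244] yaw -3.22 q6 0.93 open 0.0852 F [ 0.  -0.4 -0. ] tilt [-0.002 -0.002]
[ 3.36 -9.13  0.45] 0.1
[ 3.38 -9.11  9.35] 0.1
```

Call:
servo_tool(increments=[[[8.5,1.5,-4,0,0],[8.5,3.3,-8.5,0.4,0],[8.5,3.4,-9.1,1,0],[8.5,3.4,-9.1,2,0],[8.5,3.4,-9.1,3,0]]])

```text
t: 1.6
tool_pos: [0.536, -0.2368, 0.1953]
tool_rot: [3.14, -0.091, -0.001]
contact_force: [-0.6, 0.5, -0.6]
opening: 0.0852
grip_force: 0.0
```

```bash
python3 -c "
from h import *
goto((.537,-.2335,.131,-3.3));a=snap('top','t1')['img'];b=snap('side','s1')['img']
a=cv2.resize(a[180:300,340:470],None,fx=3,fy=3);b=cv2.resize(b[100:220,320:450],None,fx=3,fy=3)
cv2.imwrite('pics/c1.png',np.hstack([a,b])[:,:,::-1])"
```

```text
t 1.6 pos [ 0.536  -0.2368  0.1953] yaw -3.33 q6 1.09 open 0.0852 F [-0.6  0.5 -0.6] tilt [-0.001  0.   ]
[ 0.09 -0.34  6.43] -0.0
```

View pics/c1.png

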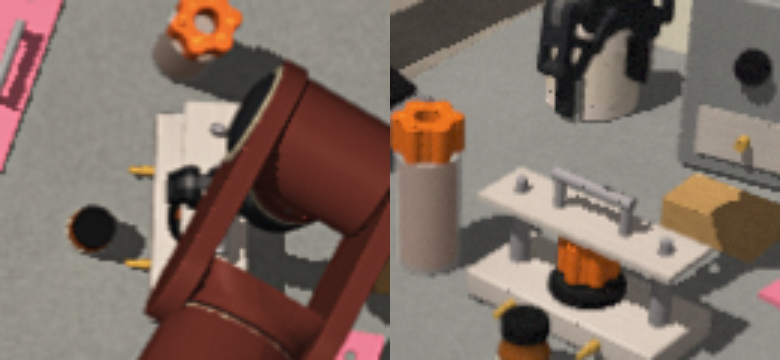

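The gripper (side half, around (580,70)) is above the bar, and everything is undisturbed. Next I descend and grip.

Call:
servo_tool(increments=[[[8.5,0.1,-0.1,2,0],[8.5,0.1,-0.1,4,0],[8.5,0.1,-0.1,5.5,0],[8.5,0.1,-0.1,6.3,0],[8.5,0.1,-0.1,6.3,0]]])

```text
t: 2.2
tool_pos: [0.5366, -0.2354, 0.1319]
tool_rot: [-3.139, 0.092, 0.004]
contact_force: [-0.3, -0.4, -0.2]
opening: 0.0845
grip_force: 0.0
```

```bash
python3 -c "
from h import *
goto((.537,-.2335,.131,-3.3))"
```

```text
t 2.2 pos [ 0.5366 -0.2354  0.1319] yaw -3.36 q6 1.09 open 0.0845 F [-0.3 -0.4 -0.2] tilt [-0.002 -0.001]
[ 0.03 -0.19  0.09] -0.1
```

Call:
servo_tool(increments=[[[4,0,-0.1,0,0],[2,0,-0.1,0,0],[0,0,-0.1,0,0],[0,0,-0.1,0,0],[0,0,-0.1,0,0]]], newtons=60)

```text
t: 2.7
tool_pos: [0.5378, -0.2343, 0.1338]
tool_rot: [3.14, -0.09, 0.001]
contact_force: [-1.0, 0.1, -0.5]
opening: 0.012
grip_force: 0.0
```

Call:
servo_tool(increments=[[[0,0,0,0,0],[0,0,0,0,0],[0,0,0,0,0]]])

```text
t: 3.0
tool_pos: [0.5376, -0.2343, 0.1333]
tool_rot: [-3.14, 0.09, 0.0]
contact_force: [-0.6, 0.2, -0.1]
opening: -0.0
grip_force: 0.0
```

```bash
python3 -c "
from h import *
a=snap('top','t2')['img'];b=snap('side','s2')['img']
a=cv2.resize(a[200:300,360:460],None,fx=4,fy=4);b=cv2.resize(b[110:210,340:440],None,fx=4,fy=4)
print(proj(load('s2'),[(.5376,-.2343,.1333),(.5376,-.2343,.1143)]))
goto()
cv2.imwrite('pics/c2.png',np.hstack([a,b])[:,:,::-1])"
```

```text
[[386.91864496 161.22383969]
 [386.49260048 167.83127689]]
t 3.1 pos [ 0.5376 -0.2343  0.1333] yaw -3.3 q6 1.09 open 0.0002 F [ 0.4 -0.2 -0.1] tilt [-0. -0.]
```

View pics/c2.png

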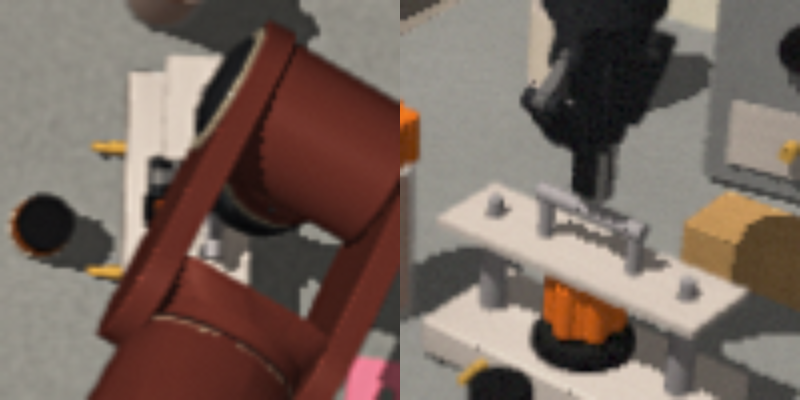

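```bash
python3 -c "
from h import *
a=load('side0')['img'].astype(int).sum(2)//3;b=load('s2')['img'].astype(int).sum(2)//3
np.set_printoptions(linewidth=200)
print('cols 378..397, rows 148..174');print('before');print(a[154:175,378:398]);print('after');print(b[150:175,378:398])
"
```

```text
cols 378..397, rows 148..174
before
[[139 134 136 135 138 138 134 135 137 138 139 139 136 135 136 132 136 137 137 137]
 [135 135 134 133 133 133 135 135 132 136 139 139 137 134 136 134 134 134 135 137]
 [143 143 136 133 134 136 139 138 137 136 137 138 137 136 134 136 133 135 134 136]
 [170 161 140 131 137 135 135 138 136 137 136 134 138 135 137 137 137 131 134 135]
 [170 172 167 162 145 139 139 135 133 137 141 137 137 135 136 138 136 138 138 133]
 [147 155 164 172 170 166 151 134 129 136 137 139 137 135 137 139 139 140 138 138]
 [112 126 142 150 163 168 170 163 159 140 136 137 136 135 136 136 138 139 139 137]
 [ 79 109 107 123 140 148 145 164 171 167 163 147 139 140 133 133 139 138 136 137]
 [ 96 155 123 108 105 117  83 149 159 161 171 166 161 150 134 131 136 138 138 137]
 [ 96 192 183 162 128 119 113 112 129 142 151 162 167 170 162 155 143 137 141 133]
 [100 193 194 193 171 184 154 124 108 110 121 140 151 158 165 168 166 161 147 125]
 [108 166 169 168  89 171 168 158 153 128 119 114 120 133 149 158 163 169 165 160]
 [114  90  83  89  87  86  90  90 170 189 174 142 125 110 116 130 14
[... 2061 characters left out ...]
47 131 120 124 135 151 162 158 174]
 [ 78  92  92  92  92  90  89  87  95 180 176 175 190 159 130 100 115 129  99 163]
 [118 142 143 144 144 144  89  91  91  93  92  96 175 175 165 101  86  94 114 126]
 [181 203 201 204 205 206 144 142  90  89  92  90  92  92  91  91  89 101 104  93]
 [203 202 202 202 204 205 204 205 141 142 140  95  92  94  92  90  90  89  90 123]
 [203 203 204 204 201 202 203 203 203 205 204 142 139 136  88  84  89  89  94 125]
 [205 204 203 205 204 204 201 202 202 203 205 201 203 201 139  92  92  90 102 127]
 [203 206 205 206 202 203 204 203 202 203 205 202 205 201 202 141 139  91  98 123]
 [204 201 200 205 206 207 203 204 203 204 203 201 201 203 203 206 201 139 124 127]]
```

The fingertips look to be above the bar rather than below it. I'll probe gently downward with the fingers shut to find the real tip height.

Call:
servo_tool(increments=[[[0,0,0,0.2,0],[0,0,0,0.4,0],[0,0,0,0.4,0]]])

```text
t: 3.4
tool_pos: [0.5378, -0.2344, 0.1302]
tool_rot: [3.14, -0.09, 0.0]
contact_force: [-2.7, 0.4, 4.2]
opening: -0.0002
grip_force: 2.4
```

Call:
servo_tool(increments=[[[0,0,0,0.2,0],[0,0,0,0.4,0],[0,0,0,0.4,0]]])

```text
t: 3.7
tool_pos: [0.5379, -0.2351, 0.13]
tool_rot: [3.139, -0.09, -0.0]
contact_force: [-9.9, 3.1, 19.3]
opening: 0.0002
grip_force: 10.0
```

Contact comes at a reading of z = 0.130, so the real shut tips sit about 6 mm above the reported TCP height. I'll unload, open and go about 25 mm deeper.

Call:
servo_tool(increments=[[[0,0,0,-0.5,0],[0,0,0,-1,0],[4,0,0,-1,0],[8.5,0,0,-1,0],[8.5,0,0,-1,0]]])

```text
t: 4.2
tool_pos: [0.5373, -0.234, 0.1345]
tool_rot: [-3.14, 0.09, 0.002]
contact_force: [-0.2, 0.9, 0.1]
opening: 0.0429
grip_force: 0.0
```

Call:
servo_tool(increments=[[[8.5,0,0,0,0],[8.5,0,0,0,0],[8.5,0,0,0.5,0],[8.5,0,0,1,0],[8.5,0,0,1,0]]])

```text
t: 4.7
tool_pos: [0.5369, -0.2338, 0.1239]
tool_rot: [-3.139, 0.09, 0.003]
contact_force: [0.0, 0.6, 0.0]
opening: 0.0849
grip_force: 0.0
```

```bash
python3 -c "
from h import *
goto((.537,-.234,.107,-3.3));b=snap('side','s3')
b=cv2.resize(b['img'][90:190,340:440],None,fx=6,fy=6)
cv2.imwrite('pics/c3.png',b[:,:,::-1])"
```

```text
t 4.7 pos [ 0.5369 -0.2338  0.1239] yaw -3.3 q6 1.09 open 0.0849 F [0.  0.6 0. ] tilt [-0.002 -0.001]
[0.01 0.02 1.69] -0.0
```

View pics/c3.png

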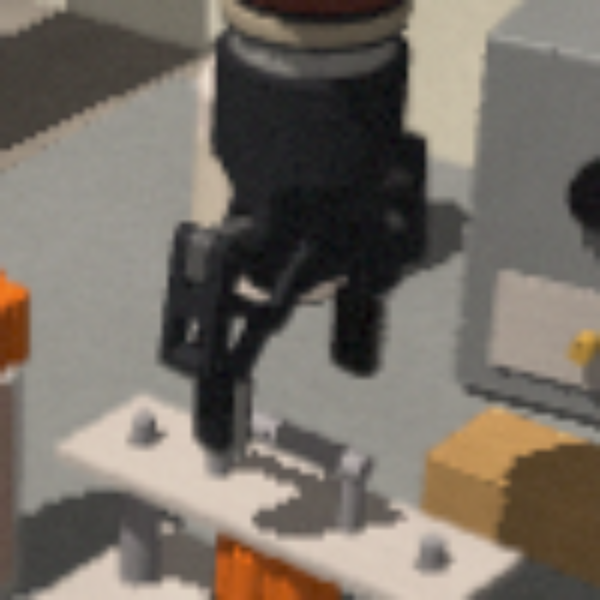

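The side view shows the open fingers straddling the bar, with tips at (220,450) and (358,372). Their midpoint lies about 17 mm above the bar centre, which agrees with the probe. I'll go 17 mm deeper and grip.

Call:
servo_tool(increments=[[[8.5,0,0,0.6,0],[8.5,0,0,1.2,0],[8.5,0,0,1.7,0],[8.5,0,0,1.7,0],[5,0,0,1.7,0]]], newtons=60)

```text
t: 5.25
tool_pos: [0.5375, -0.2342, 0.108]
tool_rot: [-3.14, 0.09, 0.001]
contact_force: [-0.5, -0.5, 0.8]
opening: 0.073
grip_force: 0.0
```

Call:
servo_tool(increments=[[[3,0,0,0,0],[0,0,0,0,0],[0,0,0,0,0],[0,0,0,0,0],[0,0,0,0,0]]])

```text
t: 5.75
tool_pos: [0.5378, -0.2343, 0.1087]
tool_rot: [3.14, -0.091, 0.0]
contact_force: [-0.7, -0.2, 2.0]
opening: 0.0101
grip_force: 58.4
```

Call:
servo_tool(increments=[[[0,0,0,0,0],[0,0,0,0,0]]])

```text
t: 5.95
tool_pos: [0.5377, -0.2343, 0.1087]
tool_rot: [-3.14, 0.091, -0.0]
contact_force: [-0.0, -0.3, 3.1]
opening: 0.0096
grip_force: 58.5
```

Call:
servo_tool(increments=[[[0,0,0,-0.4,0],[0,0,0,-1.0,0],[0,0,0,-1.8,0],[0,0,0,-2.6,0],[0,0,0,-3.4,0]]])

```text
t: 6.45
tool_pos: [0.5377, -0.2343, 0.1432]
tool_rot: [3.14, -0.09, 0.0]
contact_force: [0.2, 0.3, -3.6]
opening: 0.0099
grip_force: 58.4
```

```bash
python3 -c "
from h import *
goto();b=snap('side','s4')
b=cv2.resize(b['img'][90:210,330:450],None,fx=5,fy=5)
cv2.imwrite('pics/c4.png',b[:,:,::-1])"
```

```text
t 6.45 pos [ 0.5377 -0.2343  0.1432] yaw -3.3 q6 1.09 open 0.0099 F [ 0.2  0.3 -3.6] tilt [0. 0.]
```

View pics/c4.png

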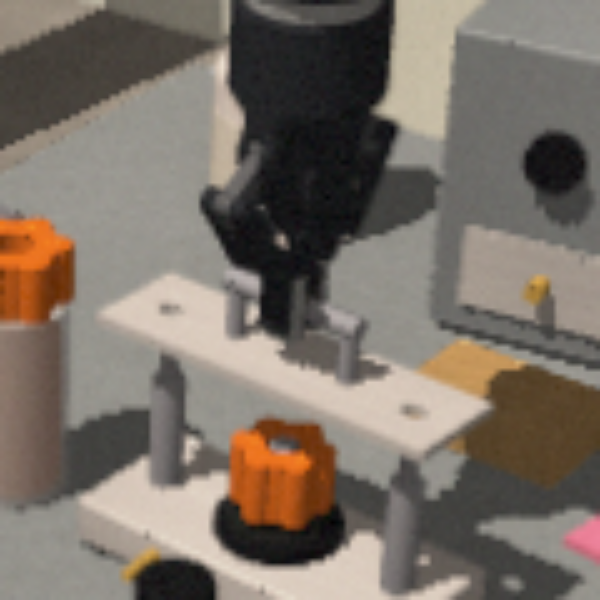

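The plate is up, level and clear of the pins; the nut below is visible. Now I carry it over to the mat.

Call:
servo_tool(increments=[[[0,0,0,-1,0],[0,0,0,-2.2,0],[0,0,0,-3.4,0],[0,0,-0.6,-4.4,0],[0,0,-1.8,-5,0]]])

```text
t: 7.0
tool_pos: [0.5392, -0.2165, 0.1943]
tool_rot: [3.139, -0.092, 0.003]
contact_force: [-0.1, 0.3, -2.6]
opening: 0.01
grip_force: 58.5
```

Call:
servo_tool(increments=[[[0,-0.1,-2,0,1],[0,-0.4,-4.5,0,2],[0,-0.8,-7,0,3],[0,-1.0,-10,0,4],[0,-1.2,-13,0,4]]])

```text
t: 7.5
tool_pos: [0.5337, -0.0838, 0.1924]
tool_rot: [-3.135, 0.2, 0.0]
contact_force: [0.4, 0.7, -3.1]
opening: 0.01
grip_force: 58.5
```

Call:
servo_tool(increments=[[[0,0,-3,0,0],[0,0,-6,0,0],[0,0,-9,0,0],[0,0,-12,0,0],[0,0,-15,0,0]]])

```text
t: 8.0
tool_pos: [0.5527, 0.0652, 0.1925]
tool_rot: [-3.135, 0.199, 0.0]
contact_force: [0.6, -0.0, -2.8]
opening: 0.0101
grip_force: 58.5
```

```bash
python3 -c "
from h import *
goto((.5085,.199,.19,-7),(.5085,.199,.02,-7))"
```

```text
t 8.0 pos [0.5527 0.0652 0.1925] yaw -7.26 q6 1.68 open 0.0101 F [ 0.6 -0.  -2.8] tilt [-0. -0.]
[ -6.08 -12.72   0.26] -0.3
[ -6.07 -12.71  17.26] -0.3
```

Call:
servo_tool(increments=[[[0,-1.5,-3,0,0],[0,-3,-6,0,0],[0,-4.5,-9,0.5,0],[0,-5.7,-11.6,1.5,0],[0,-6.1,-12.7,2.5,0]]])

```text
t: 8.5
tool_pos: [0.5074, 0.1995, 0.1674]
tool_rot: [-3.135, 0.195, 0.0]
contact_force: [0.3, -0.9, -3.1]
opening: 0.0095
grip_force: 58.6
```

Call:
servo_tool(increments=[[[0,0,0,2,0],[0,0,0,4,0],[0,0,0,6,0],[0,0,0,8,0],[0,0,0,10,0]]])

```text
t: 9.0
tool_pos: [0.5086, 0.1966, 0.0664]
tool_rot: [3.135, -0.2, -0.0]
contact_force: [-0.3, -0.1, -3.3]
opening: 0.0099
grip_force: 58.7
```

```bash
python3 -c "
from h import *
goto((.5085,.199,.018,-7));b=snap('side','s5');
b=cv2.resize(b['img'][190:390,190:390],None,fx=3,fy=3)
cv2.imwrite('pics/c5.png',b[:,:,::-1])"
```

```text
t 9.0 pos [0.5086 0.1966 0.0664] yaw -7.3 q6 1.93 open 0.0099 F [-0.3 -0.1 -3.3] tilt [-0.  0.]
[-0.04 -0.24  4.84] -0.3
```

View pics/c5.png

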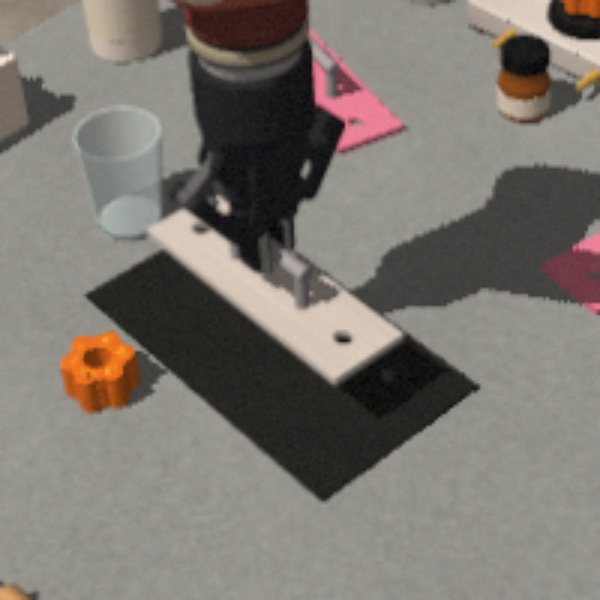

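The plate hangs level over the mat and aligned with it. I lower it the last 48 mm.

Call:
servo_tool(increments=[[[0,0,-0.2,1.2,0],[0,0,-0.2,2.4,0],[0,0,-0.2,3.6,0],[0,0,-0.2,4.3,0],[0,0,-0.2,4.6,0]]])

```text
t: 9.55
tool_pos: [0.5086, 0.1985, 0.0203]
tool_rot: [3.135, -0.2, -0.002]
contact_force: [-0.2, -0.1, -3.7]
opening: 0.0097
grip_force: 58.8
```

Call:
servo_tool(increments=[[[0,0,0,0.1,0],[0,0,0,0.2,0],[0,0,0,0.3,0],[0,0,0,0.3,0]]])

```text
t: 9.95
tool_pos: [0.5094, 0.1987, 0.0187]
tool_rot: [-3.135, 0.2, -0.001]
contact_force: [0.4, 1.0, -3.6]
opening: 0.0097
grip_force: 58.8
```

Call:
servo_tool(increments=[[[0,0,0,0.1,0],[0,0,0,0.2,0],[0,0,0,0.2,0]]])

```text
t: 10.25
tool_pos: [0.5096, 0.1994, 0.0176]
tool_rot: [-3.134, 0.2, -0.001]
contact_force: [-4.0, 3.8, 6.1]
opening: 0.0099
grip_force: 59.5
```

Call:
servo_tool(increments=[[[1.5,0,0,0,0],[3,0,0,0,0],[6,0,0,0,0],[8.5,0,0,0,0],[8.5,0,0,0,0]]])

```text
t: 10.75
tool_pos: [0.5091, 0.1985, 0.0163]
tool_rot: [3.135, -0.2, -0.0]
contact_force: [-0.6, 0.1, 0.3]
opening: 0.0724
grip_force: 0.0
```

Call:
servo_tool(increments=[[[8.5,0,0,0,0],[8.5,0,0,-1,0],[8.5,0,0,-3,0],[8.5,0,0,-6,0],[8.5,0,0,-9,0]]])

```text
t: 11.25
tool_pos: [0.5088, 0.1985, 0.1076]
tool_rot: [3.135, -0.2, -0.001]
contact_force: [0.5, -0.1, -0.4]
opening: 0.0849
grip_force: 0.0
```

Call:
servo_tool(increments=[[[8.5,0,1,-3,0],[8.5,0,3,-6,0],[8.5,0,6,-9,0],[8.5,0,10,-10,0],[8.5,0,14,-10,0]]])

```text
t: 11.75
tool_pos: [0.4926, 0.0588, 0.2105]
tool_rot: [-3.135, 0.198, -0.01]
contact_force: [0.6, -1.0, -0.0]
opening: 0.0852
grip_force: 0.0
```

```bash
python3 -c "
from h import *
goto((.537,-.234,.2,-3.3))
t=snap('top','t6');s=snap('side','s6')
im=t['img'].astype(int);m=((im.min(2)>130)&(np.ptp(im,axis=2)<40)).astype(np.uint8);m[:,:225]=0;m[:,295:]=0;m[:215]=0;m[320:]=0
c=max(cv2.findContours(m,0,2)[0],key=cv2.contourArea);P=onz(t,cv2.boxPoints(cv2.minAreaRect(c)),.009)
print(cv2.minAreaRect((P[:,:2]*1000).astype(np.float32)))
# nut: orange mask within head region; try top & side
for n,d,w in(('t',t,(350,460,210,290)),('s',s,(340,440,140,230))):
    im=d['img'];h=cv2.cvtColor(im,cv2.COLOR_RGB2HSV);m=((h[...,0]<16)&(h[...,1]>170)&(h[...,2]>90)).astype(np.uint8)
    k=np.zeros_like(m);k[w[2]:w[3],w[0]:w[1]]=1;m*=k
    for c in cv2.findContours(m,0,2)[0]:
        if cv2.contourArea(c)>30: print(n,cv2.boundingRect(c),cv2.contourArea(c),cv2.minEnclosingCircle(c))
a=cv2.resize(t['img'][215:290,370:445],None,fx=5,fy=5,interpolation=cv2.INTER_CUBIC);b=cv2.resize(s['img'][155:230,350:425],None,fx=5,fy=5,interpolation=cv2.INTER_CUBIC)
cv2.imwrite('pics/c6.png',np.hstack([a,b])[:,:,::-1])"
```

```text
t 11.75 pos [0.4926 0.0588 0.2105] yaw -7.23 q6 1.67 open 0.0852 F [ 0.6 -1.  -0. ] tilt [ 0.007 -0.   ]
[ 8.08 28.49  1.09] -3.9
((510.18670654296875, 200.3979034423828), (60.658470153808594, 201.11570739746094), 82.3329849243164)
t (399, 242, 21, 18) 249.0 ((409.0, 251.0), 10.049975395202637)
s (357, 214, 13, 9) 56.5 ((363.0, 216.5), 6.18475866317749)
s (376, 174, 21, 22) 343.0 ((386.0, 184.5), 11.80052375793457)
```

View pics/c6.png

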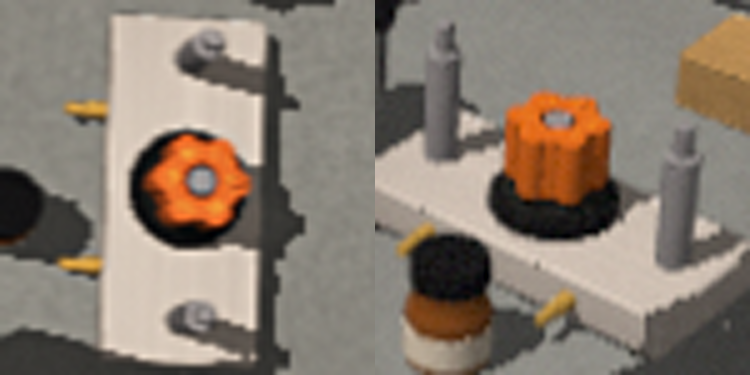

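The plate lies at (0.510, 0.200), well centred on the mat. The nut is visible at crop (200,180). Next I find its lobe phase.

```bash
python3 -c "
from h import *
t=load('t6');s=load('s6')
c0=np.array([.537,-.234])
# stud top (gray) centre estimate
K=6
for n,d,(u0,v0),zs in(('t',t,(370,215),(.083,.085,.087)),('s',s,(350,155),(.085,))):
    im=cv2.resize(d['img'][v0:v0+75,u0:u0+75],None,fx=K,fy=K,interpolation=cv2.INTER_CUBIC)
    h=cv2.cvtColor(im,cv2.COLOR_RGB2HSV);m=((h[...,0]<18)&(h[...,1]>150)&(h[...,2]>(90))).astype(np.uint8)
    m[260:]=0
    c=max(cv2.findContours(m,0,1)[0],key=cv2.contourArea).reshape(-1,2)
    uv=(c+.5)/K-.5+[u0,v0]
    for z in zs:
      P=onz(d,uv,z)[:,:2]
      if n=='t':
        from scipy.optimize import least_squares
        def f(p):
            q=P-p[:2];th=np.arctan2(q[:,1],q[:,0]);r=np.hypot(*q.T)
            sel=(P[:,1]<c0[1]+.004)
            return (r-p[2]-p[3]*np.cos(6*th)-p[4]*np.sin(6*th))[sel]*1000
        o=least_squares(f,[*c0,.0245,0,0],loss='soft_l1').x
        print(n,z,o.round(4),'amp',np.hypot(o[3],o[4]),'lobe deg',np.degrees(np.arctan2(o[4],o[3]))/6)
        q=P-o[:2];th=np.degrees(np.arctan2(q[:,1],q[:,0]));r=np.hypot(*q.T)
        if z==.085: print([(a,(r[abs(th-a)<5].max()*1000).round(1)) for a in range(-170,180,10)])
"
```

```text
t 0.083 [ 5.391e-01 -2.352e-01  2.210e-02 -1.400e-03  5.000e-04] amp 0.0015127792225074796 lobe deg 26.85685909038628
t 0.085 [ 5.390e-01 -2.348e-01  2.210e-02 -1.400e-03  5.000e-04] amp 0.001509849355154145 lobe deg 26.89284574374957
[(-170, np.float64(21.3)), (-160, np.float64(22.7)), (-150, np.float64(25.0)), (-140, np.float64(24.3)), (-130, np.float64(21.1)), (-120, np.float64(23.0)), (-110, np.float64(24.6)), (-100, np.float64(24.9)), (-90, np.float64(24.4)), (-80, np.float64(22.7)), (-70, np.float64(20.3)), (-60, np.float64(20.4)), (-50, np.float64(21.4)), (-40, np.float64(23.2)), (-30, np.float64(23.6)), (-20, np.float64(23.0)), (-10, np.float64(22.2)), (0, np.float64(21.4)), (10, np.float64(25.0)), (20, np.float64(27.7)), (30, np.float64(28.0)), (40, np.float64(28.2)), (50, np.float64(28.3)), (60, np.float64(28.2)), (70, np.float64(28.9)), (80, np.float64(32.8)), (90, np.float64(34.3)), (100, np.float64(34.4)), (110, np.float64(30.4)), (120, np.float64(33.2)), (130, np.float64(33.7)), (140, np.float64(28.8)), (150, np.float64(25.0)), (160, np.float64(22.5)), (170, np.float64(21.3))]
t 0.087 [ 5.387e-01 -2.344e-01  2.210e-02 -1.400e-03  5.000e-04] amp 0.0015033491416533973 lobe deg 27.07300447149696
```

Lobes lie at 27° mod 60°, so the grasp yaw is 27° mod 60°. I'll start at yaw 207° (q6 ≈ -2.6) to allow a 300° stroke, moving over and rotating in free air.

Call:
servo_tool(increments=[[[8.5,1,4,0.5,-8],[8.5,3,8.5,0.5,-16],[8.5,4.5,13,0.5,-24],[8.5,6,17.5,0.5,-32],[8.5,7.2,22,0.5,-40]]])

```text
t: 12.35
tool_pos: [0.5352, -0.1675, 0.2019]
tool_rot: [3.013, 0.889, 0.001]
contact_force: [1.5, -0.0, -0.0]
opening: 0.085
grip_force: 0.0
```

Call:
servo_tool(increments=[[[8.5,0,0,0,-8.5],[8.5,0,0,0,-17],[8.5,0,0,0,-25.5],[8.5,0,0,0,-34],[8.5,0,0,0,-42.5]]])

```text
t: 12.85
tool_pos: [0.5349, -0.1658, 0.2017]
tool_rot: [-2.486, -1.92, -0.001]
contact_force: [-0.3, -0.2, -1.0]
opening: 0.0849
grip_force: 0.0
```

Call:
servo_tool(increments=[[[8.5,0,0,0,-8.5],[8.5,0,0,0,-17],[8.5,0,0,0,-25.5],[8.5,0,0,0,-34],[8.5,0,0,0,-42.5]]])

```text
t: 13.35
tool_pos: [0.5349, -0.1657, 0.2018]
tool_rot: [1.621, 2.691, 0.0]
contact_force: [0.1, -0.6, 0.4]
opening: 0.0851
grip_force: 0.0
```

Call:
servo_tool(increments=[[[8.5,0,0,0,-8.5],[8.5,0,0,0,-17],[8.5,0,0,0,-25.5],[8.5,0,0,0,-34],[8.5,0,0,0,-42.5]]])

```text
t: 13.85
tool_pos: [0.5349, -0.1657, 0.2018]
tool_rot: [0.535, 3.095, 0.0]
contact_force: [0.0, -0.3, 0.2]
opening: 0.0851
grip_force: 0.0
```

```bash
python3 -c "
from h import *
goto((.5375,-.2345,.15,-153),(.5375,-.2345,.043,-153))"
```

```text
t 13.85 pos [ 0.5349 -0.1657  0.2018] yaw 160.37 q6 -1.66 open 0.0851 F [ 0.  -0.3  0.2] tilt [-0.  0.]
[-2.55 -6.4   5.17] -46.6
[-2.55 -6.4  15.87] -46.6
```

Call:
servo_tool(increments=[[[8.5,-1,-2.5,0,-8.5],[8.5,-2,-5,1,-17],[8.5,-2.5,-6.4,2.5,-25.5],[8.5,-2.5,-6.4,4,-34],[8.5,-2.5,-6.4,5,-42.5]]])

```text
t: 14.35
tool_pos: [0.5361, -0.2348, 0.1504]
tool_rot: [0.621, -3.079, -0.002]
contact_force: [-0.4, 0.6, -0.1]
opening: 0.085
grip_force: 0.0
```

Call:
servo_tool(increments=[[[8.5,0,0,1,-4],[8.5,0,0,1.5,-4],[8.5,0,0,1.5,-4]]])

```text
t: 14.65
tool_pos: [0.536, -0.2344, 0.1357]
tool_rot: [0.718, -3.057, -0.002]
contact_force: [0.1, 0.1, -0.3]
opening: 0.0852
grip_force: 0.0
```

```bash
python3 -c "
from h import *
goto((.5375,-.2345,.043,-153))
s=snap('side','s7');b=cv2.resize(s['img'][120:220,335:435],None,fx=6,fy=6)
cv2.imwrite('pics/c7.png',b[:,:,::-1])"
```

```text
t 14.65 pos [ 0.536  -0.2344  0.1357] yaw -153.58 q6 -2.57 open 0.0852 F [ 0.1  0.1 -0.3] tilt [0.001 0.001]
[-0.13 -0.09  9.27] -0.6
```

Call:
servo_tool(increments=[[[8.5,-0.1,0,2.5,0],[8.5,-0.1,0,5,0],[8.5,-0.1,0,6.5,0],[8.5,-0.1,0,8,0],[8.5,-0.1,0,8,0]]])

```text
t: 15.2
tool_pos: [0.536, -0.2338, 0.0543]
tool_rot: [0.719, -3.055, -0.004]
contact_force: [-0.4, 0.8, -0.3]
opening: 0.0851
grip_force: 0.0
```

Call:
servo_tool(increments=[[[8.5,0,0,0.5,0],[8.5,0,0,1.2,0],[8.5,0,0,1.2,0]]])

```text
t: 15.5
tool_pos: [0.537, -0.2345, 0.044]
tool_rot: [0.719, -3.058, -0.001]
contact_force: [-0.3, -0.2, -0.2]
opening: 0.085
grip_force: 0.0
```

```bash
python3 -c "
from h import *
goto((.5375,-.2345,.043,-153))
s=snap('side','s7');b=cv2.resize(s['img'][120:220,335:435],None,fx=6,fy=6)
cv2.imwrite('pics/c7.png',b[:,:,::-1])"
```

```text
t 15.5 pos [ 0.537  -0.2345  0.044 ] yaw -153.52 q6 -2.57 open 0.085 F [-0.3 -0.2 -0.2] tilt [0. 0.]
[-0.04 -0.02  0.1 ] -0.5
```

View pics/c7.png

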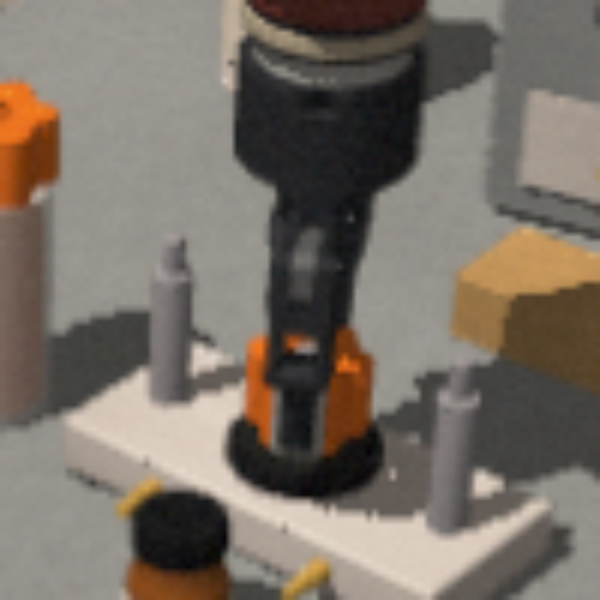

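The picture shows the fingers straddling the nut, with the front fingertip at crop (300,455). I'll check its height by ray casting.

```bash
python3 -c "
from h import *
d=load('s7');o,r=ray(d,[(300/6-.4+335,455/6-.4+120)])
for y in(-.197,-.19,-.184): print((o+r[0]*((y-o[1])/r[0,1])).round(4))
"
```

```text
[ 0.5149 -0.197   0.0604]
[ 0.5106 -0.19    0.0659]
[ 0.507  -0.184   0.0706]
```

Call:
servo_tool(increments=[[[6.5,0,0,0.2,0],[5.5,0,0,0.2,0],[4,0,0,0.2,0],[3,0,0,0.2,0],[3,0,0,0.2,0]]], newtons=50)

```text
t: 16.05
tool_pos: [0.5369, -0.2341, 0.043]
tool_rot: [0.719, -3.057, -0.002]
contact_force: [-3.7, 3.6, 5.4]
opening: 0.048
grip_force: 50.9
```

```bash
python3 -c "
from h import *
goto();o=ctrl.get_obs();print(o['wrist_torque'].round(3),o['grip_force'])"
```

```text
t 16.05 pos [ 0.5369 -0.2341  0.043 ] yaw -153.52 q6 -2.57 open 0.048 F [-3.7  3.6  5.4] tilt [0.    0.002]
[ 0.599  0.588 -0.075] 50.938732624053955
```

Call:
servo_tool(increments=[[[3,0,0,0.02,8],[3,0,0,0.04,16],[3,0,0,0.05,24],[3,0,0,0.07,32],[3,0,0,0.09,40]]])

```text
t: 16.55
tool_pos: [0.5369, -0.2336, 0.0421]
tool_rot: [-0.378, -3.117, -0.003]
contact_force: [-4.2, 4.8, 4.9]
opening: 0.0483
grip_force: 50.4
```

```bash
cat > w.py <<'E'
from h import *
goto();o=ctrl.get_obs();print('torque',o['wrist_torque'].round(3),o['grip_force'])
E
python3 w.py
```

```text
t 16.55 pos [ 0.5369 -0.2336  0.0421] yaw 166.18 q6 -1.87 open 0.0483 F [-4.2  4.8  4.9] tilt [0.002 0.002]
torque [0.824 0.595 0.076] 50.38981854915619
```

Call:
servo_tool(increments=[[[3,0,0,0.02,8],[3,0,0,0.04,16],[3,0,0,0.05,24],[3,0,0,0.07,32],[3,0,0,0.09,40]]])

```text
t: 17.05
tool_pos: [0.5371, -0.2333, 0.0412]
tool_rot: [-1.421, -2.8, -0.003]
contact_force: [-3.2, 5.9, 6.7]
opening: 0.0484
grip_force: 50.4
```

```bash
python3 w.py
```

```text
t 17.05 pos [ 0.5371 -0.2333  0.0412] yaw 126.18 q6 -1.17 open 0.0484 F [-3.2  5.9  6.7] tilt [0.002 0.001]
torque [0.925 0.461 0.095] 50.383774638175964
```

Call:
servo_tool(increments=[[[3,0,0,0.02,8],[3,0,0,0.04,16],[3,0,0,0.05,24],[3,0,0,0.07,32],[3,0,0,0.09,40]]])

```text
t: 17.55
tool_pos: [0.5375, -0.2332, 0.0403]
tool_rot: [-2.293, -2.145, -0.003]
contact_force: [-1.4, 6.0, 5.7]
opening: 0.0479
grip_force: 50.5
```

Call:
servo_tool(increments=[[[3,0,0,0.02,8],[3,0,0,0.04,16],[3,0,0,0.05,24],[3,0,0,0.07,32],[3,0,0,0.09,40]]])

```text
t: 18.05
tool_pos: [0.5379, -0.2334, 0.0395]
tool_rot: [-2.889, -1.231, -0.003]
contact_force: [0.2, 5.3, 4.7]
opening: 0.0482
grip_force: 50.6
```

Call:
servo_tool(increments=[[[3,0,0,0.02,8],[3,0,0,0.04,16],[3,0,0,0.05,24],[3,0,0,0.07,32],[3,0,0,0.09,40]]])

```text
t: 18.55
tool_pos: [0.5381, -0.2337, 0.0386]
tool_rot: [-3.136, -0.169, -0.003]
contact_force: [-0.0, 4.0, 3.7]
opening: 0.048
grip_force: 50.8
```

Call:
servo_tool(increments=[[[3,0,0,0.02,8],[3,0,0,0.04,16],[3,0,0,0.05,24],[3,0,0,0.07,32],[3,0,0,0.09,40]]])

```text
t: 19.05
tool_pos: [0.538, -0.2341, 0.0377]
tool_rot: [-3.005, 0.914, -0.002]
contact_force: [0.1, 2.8, 3.5]
opening: 0.048
grip_force: 50.9
```

```bash
python3 w.py
```

```text
t 19.05 pos [ 0.538  -0.2341  0.0377] yaw -33.82 q6 1.62 open 0.048 F [0.1 2.8 3.5] tilt [ 0.001 -0.001]
torque [ 0.521 -0.002  0.116] 50.90176284313202
```

Call:
servo_tool(increments=[[[3,0,0,0.02,8],[3,0,0,0.04,16],[3,0,0,0.05,24],[3,0,0,0.07,32],[3,0,0,0.09,40]]])

```text
t: 19.55
tool_pos: [0.5377, -0.2344, 0.0368]
tool_rot: [-2.511, 1.886, -0.001]
contact_force: [-1.8, 1.9, 4.3]
opening: 0.048
grip_force: 51.0
```

```bash
python3 w.py
```

```text
t 19.55 pos [ 0.5377 -0.2344  0.0368] yaw -73.82 q6 2.32 open 0.048 F [-1.8  1.9  4.3] tilt [ 0.    -0.001]
torque [0.422 0.301 0.079] 51.016273498535156
```

Call:
servo_tool(increments=[[[3,0,0,0.02,7],[3,0,0,0.03,14],[3,0,0,0.04,20],[3,0,0,0.04,20]]])

```text
t: 19.95
tool_pos: [0.5375, -0.2344, 0.0364]
tool_rot: [-2.152, 2.288, -0.0]
contact_force: [-2.2, 2.5, 5.1]
opening: 0.0484
grip_force: 52.4
```

```bash
python3 w.py
```

```text
t 19.95 pos [ 0.5375 -0.2344  0.0364] yaw -93.5 q6 2.66 open 0.0484 F [-2.2  2.5  5.1] tilt [-0. -0.]
torque [ 0.427  0.402 -0.067] 52.36774563789368
```

No seal yet after 300°. I open, rise, turn back 180° and regrip.

Call:
servo_tool(increments=[[[4,0,0,0,0],[5.5,0,0,0,0],[7,0,0,0,0],[8.5,0,0,0,0],[8.5,0,0,-0.5,0]]])

```text
t: 20.45
tool_pos: [0.5373, -0.2346, 0.035]
tool_rot: [-2.152, 2.286, -0.006]
contact_force: [18.1, -8.9, -44.9]
opening: 0.0809
grip_force: 45.8
```

Call:
servo_tool(increments=[[[8.5,0,0,-1.5,0],[8.5,0,0,-3.5,0],[8.5,0,0,-5.5,0],[8.5,0,0,-6.2,-5],[8.5,0,0,-6.2,-12]]])

```text
t: 20.95
tool_pos: [0.5383, -0.2354, 0.1046]
tool_rot: [-2.385, 2.045, -0.006]
contact_force: [0.8, -0.2, -0.4]
opening: 0.0849
grip_force: 0.0
```

Call:
servo_tool(increments=[[[8.5,0,0,0,-8.5],[8.5,0,0,0,-17],[8.5,0,0,0,-25.5],[8.5,0,0,0,-34],[8.5,0,0,0,-42]]])

```text
t: 21.45
tool_pos: [0.5371, -0.2347, 0.1024]
tool_rot: [2.96, -1.052, -0.0]
contact_force: [0.0, 0.1, -0.7]
opening: 0.0851
grip_force: 0.0
```

Call:
servo_tool(increments=[[[8.5,0,0,0,-8.5],[8.5,0,0,0,-17],[8.5,0,0,0,-25.5],[8.5,0,0,0,-34],[8.5,0,0,0,-42]]])

```text
t: 21.95
tool_pos: [0.5371, -0.2347, 0.1024]
tool_rot: [3.141, 0.078, -0.0]
contact_force: [-0.2, -0.6, 0.1]
opening: 0.0848
grip_force: 0.0
```

Call:
servo_tool(increments=[[[8.5,0,0,0,-8.5],[8.5,0,0,0,-17],[8.5,0,0,0,-25.5],[8.5,0,0,0,-34],[8.5,0,0,0,-42]]])

```text
t: 22.45
tool_pos: [0.5371, -0.2347, 0.1024]
tool_rot: [2.904, 1.199, -0.0]
contact_force: [0.1, 0.2, 0.6]
opening: 0.0849
grip_force: 0.0
```

Call:
servo_tool(increments=[[[8.5,0,0,0,-8.5],[8.5,0,0,0,-17],[8.5,0,0,0,-25.5],[8.5,0,0,0,-34],[8.5,0,0,0,-42]]])

```text
t: 22.95
tool_pos: [0.5371, -0.2347, 0.1024]
tool_rot: [-2.282, -2.16, 0.0]
contact_force: [-0.5, -0.1, -0.0]
opening: 0.0851
grip_force: 0.0
```

```bash
python3 -c "
from h import *
goto((.5375,-.234,.0365,86.5))"
```

```text
t 22.95 pos [ 0.5371 -0.2347  0.1024] yaw 86.86 q6 -0.48 open 0.0851 F [-0.5 -0.1 -0. ] tilt [-0. -0.]
[0.07 0.04 6.59] 0.4
```

Opening fully at that yaw caught on something, probably the pins, because the closing axis lay along them. From here I'll open only part way. I regrip at yaw 26.5, away from the pins.

Call:
servo_tool(increments=[[[8,0,0,0,8.5],[7.5,0,0,0,17],[7,0,0,0,25.5],[7,0,0,0,34],[7,0,0,0,42]]])

```text
t: 23.45
tool_pos: [0.5371, -0.2347, 0.1024]
tool_rot: [2.911, 1.181, -0.0]
contact_force: [0.3, -0.3, 0.5]
opening: 0.0697
grip_force: 0.0
```

Call:
servo_tool(increments=[[[7,0,0,0,8.5],[7,0,0,0,16],[7,0,0,0,18.4],[7,0,0,1.5,18.4],[7,0,0,2.5,18.4]]])

```text
t: 23.95
tool_pos: [0.5366, -0.2343, 0.076]
tool_rot: [-3.059, -0.711, 0.001]
contact_force: [-0.3, 0.0, -0.5]
opening: 0.0695
grip_force: 0.0
```

```bash
python3 -c "
from h import *
goto((.5375,-.234,.0365,26.5))"
```

```text
t 23.95 pos [ 0.5366 -0.2343  0.076 ] yaw 26.16 q6 0.58 open 0.0695 F [-0.3  0.  -0.5] tilt [-0.001 -0.001]
[0.09 0.01 3.95] -0.3
```

Call:
servo_tool(increments=[[[7,0,0,1.2,0],[7,0,0,2.4,0],[7,0,0,3.4,0],[7,0,0,3.9,0],[7,0,0,3.9,0]]])

```text
t: 24.45
tool_pos: [0.5365, -0.2342, 0.0374]
tool_rot: [-3.059, -0.709, 0.002]
contact_force: [-0.1, -0.1, 0.4]
opening: 0.07
grip_force: 0.0
```

Call:
servo_tool(increments=[[[6,0,0,0,0],[4.5,0,0,0,0],[3,0,0,0,0],[3,0,0,0,0]]])

```text
t: 24.85
tool_pos: [0.5372, -0.2339, 0.04]
tool_rot: [-3.059, -0.709, 0.0]
contact_force: [-3.5, 3.7, 4.8]
opening: 0.0479
grip_force: 50.7
```

```bash
python3 w.py
```

```text
t 24.85 pos [ 0.5372 -0.2339  0.04  ] yaw 26.08 q6 0.58 open 0.0479 F [-3.5  3.7  4.8] tilt [ 0.    -0.002]
torque [ 0.604  0.555 -0.07 ] 50.73018282651901
```

Call:
servo_tool(increments=[[[3,0,0,0.01,4],[3,0,0,0.02,8],[3,0,0,0.03,12],[3,0,0,0.04,16],[3,0,0,0.04,20]]])

```text
t: 25.35
tool_pos: [0.5371, -0.2339, 0.0399]
tool_rot: [-3.136, -0.164, 0.001]
contact_force: [-4.0, 4.4, 6.9]
opening: 0.048
grip_force: 50.1
```

```bash
python3 w.py
```

```text
t 25.35 pos [ 0.5371 -0.2339  0.0399] yaw 6.01 q6 0.93 open 0.048 F [-4.   4.4  6.9] tilt [-0.001 -0.001]
torque [0.786 0.695 0.351] 50.131115578114986
```

Call:
servo_tool(increments=[[[3,0,0,0.01,4],[3,0,0,0.02,8],[3,0,0,0.03,12],[3,0,0,0.04,16]]])

```text
t: 25.75
tool_pos: [0.5372, -0.2338, 0.0398]
tool_rot: [-3.128, 0.273, 0.002]
contact_force: [-5.1, 5.5, 10.0]
opening: 0.0479
grip_force: 49.9
```

```bash
python3 w.py
```

```text
t 25.75 pos [ 0.5372 -0.2338  0.0398] yaw -9.96 q6 1.21 open 0.0479 F [-5.1  5.5 10. ] tilt [-0.001 -0.001]
torque [0.925 0.92  0.494] 49.92997996509075
```

The torque rose to 0.49 N m, i.e. about 0.5 rad past the seal. It's snug, so I let go.

Call:
servo_tool(increments=[[[3,0,0,0,0],[5,0,0,0,0],[6,0,0,0,0],[6.5,0,0,0,0],[6.8,0,0,0,0]]])

```text
t: 26.25
tool_pos: [0.5374, -0.2349, 0.038]
tool_rot: [3.129, -0.272, 0.001]
contact_force: [0.5, -0.1, -1.0]
opening: 0.0683
grip_force: 0.0
```

Call:
servo_tool(increments=[[[6.8,0,0,-1,0],[6.8,0,0,-3,0],[6.8,0,0,-6,0],[6.8,0,0,-9,0],[6.8,0,0,-12,0]]])

```text
t: 26.75
tool_pos: [0.5372, -0.2348, 0.1597]
tool_rot: [3.129, -0.272, 0.001]
contact_force: [0.3, -0.4, -0.5]
opening: 0.0679
grip_force: 0.0
```

Call:
servo_tool(increments=[[[6.8,0,-2,-2,0],[6.8,0,-5,-3,0],[6.8,-1,-9,-3,0],[6.8,-1,-11,-3,0],[6.8,-1,-11,-3,0]]])

```text
t: 27.25
tool_pos: [0.5466, -0.1225, 0.1888]
tool_rot: [-3.13, 0.266, -0.002]
contact_force: [-0.3, -0.2, 0.8]
opening: 0.0683
grip_force: 0.0
```

```bash
python3 -c "
from h import *
goto();t=snap('top','t9');s=snap('side','s9')
im=t['img'].astype(int);m=((im.min(2)>130)&(np.ptp(im,axis=2)<40)).astype(np.uint8);m[:,:225]=0;m[:,295:]=0;m[:215]=0;m[320:]=0
c=max(cv2.findContours(m,0,2)[0],key=cv2.contourArea);P=onz(t,cv2.boxPoints(cv2.minAreaRect(c)),.009)
print(cv2.minAreaRect((P[:,:2]*1000).astype(np.float32)))
# bystanders moved? orange blobs in side view before/after, and diff image in cartridge/jar/cap/box region
for n in('side0','s6','s9'):
    h=cv2.cvtColor(load(n)['img'],cv2.COLOR_RGB2HSV);m=((h[...,0]<16)&(h[...,1]>170)&(h[...,2]>90)).astype(np.uint8)
    print(n,[tuple(np.round(c,1))+(a[4],) for a,c in zip(*cv2.connectedComponentsWithStats(m)[2:]) if 60<a[4]<5000])
"
```

```text
t 27.25 pos [ 0.5466 -0.1225  0.1888] yaw -9.73 q6 1.39 open 0.0683 F [-0.3 -0.2  0.8] tilt [ 0.001 -0.   ]
((510.0865783691406, 200.69154357910156), (60.68207550048828, 201.25416564941406), 82.50489807128906)
side0 [(np.float64(331.8), np.float64(143.5), np.int32(411)), (np.float64(384.2), np.float64(188.1), np.int32(214)), (np.float64(362.3), np.float64(218.3), np.int32(75)), (np.float64(222.8), np.float64(313.5), np.int32(497))]
s6 [(np.float64(385.7), np.float64(184.6), np.int32(356)), (np.float64(362.1), np.float64(218.3), np.int32(72)), (np.float64(222.9), np.float64(313.4), np.int32(497))]
s9 [(np.float64(329.6), np.float64(144.4), np.int32(316)), (np.float64(385.7), np.float64(187.1), np.int32(324)), (np.float64(362.2), np.float64(218.3), np.int32(75)), (np.float64(222.8), np.float64(313.4), np.int32(495))]
```

```bash
python3 -c "
from h import *
print(ctrl.finish_job())"
```

```text
the job is handed in; nothing more can be done
None
```

The job is handed in: the guard plate lies flat and lined up within about 2 mm of the mat's centre, and the nut was turned about 0.5 rad onto the seal (estimated from torque) and let go; the bystanders I could check had not moved, but the verdict was not shown and one finger opening between strokes briefly caught at about 45 N, which I can't rule out against the 40 N limit.

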